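Pack the paint bottle and hasp the case

TASK

Take the dropper bottle from the leaning rack and stand it upright in the one empty bay of the grey paint case, let go of it, then close the lid fully, and then swing the steel hasp down over the staple until it lies flat against the front of the case. Leave everything else where it is.

Things in the scene. Friction and masses are not known exactly. Their poses are not given: they have to be found in the camera images.
- bottle: the dropper bottle to pack, 80 mm tall: white body 26 mm across up to 46 mm, black cap 19 mm across from 52 to 80 mm above its base. Origin at the centre of its underside, z along its axis to the cap. At the start it stands in one of the rack's three leaning cups, its top leaning about 35 degrees out of the vertical towards the robot's side (the rack's -x)
- rack: fixed plywood rack with three square cups (32 x 34 mm inside) side by side along its y, 60 mm apart centre to centre, leaning 35 degrees towards its -x (front). Cup walls are 30 mm high along the cup's axis, the front one 44 mm; base 90 x 160 mm. Origin at the centre of its underside, z up
- case: fixed grey case, 130 (x) x 218 (y) mm, base 65 mm high, walls and floor 4 mm; two dividers 43 mm high make three bays, centres at y = -70, 0, +70 mm. 95 mm high with the lid shut. Origin at the centre of its underside, front to -x, z up. The staple, a steel loop, stands 10 mm out of the middle of the front, 48 to 64 mm above the table
- liner: cork sheet 116 x 60 x 2 mm lying on the floor of the empty bay (the occupied bays have none); origin at the centre of its underside, axes as the case's
- lid (a joint): lid angle in rad: 0 shut, 1.57 upright; it turns about the case's rear top edge, along the case's y, and stays where it is left (a stiff hinge, about 2 to 3 N at the front edge)
- lid_hinge (a point): point on the lid's hinge axis, middle of the case's rear top edge, 65 mm above the table
- lid_edge (a point): middle of the lid's front outer edge (lid shut: top front edge, 130 mm in front of the hinge axis and 30 mm above it); the lid is a 30 mm deep shell, 218 mm wide
- hasp (a joint): hasp angle in rad relative to the lid: 0 hanging flat down the front, over the staple; 1.57 straight out from the lid's front; more is folded upwards. It stays where it is left
- hasp_hinge (a point): middle of the hasp's hinge axis (along the case's y), 5 mm in front of the lid's front face and 20 mm above the lid's lower rim
- hasp_tip (a point): middle of the hasp's free end, 62 mm from its hinge axis; the hasp is a steel plate 40 mm wide and 3 mm thick, with a slot 10 mm wide from 18 to 40 mm from its hinge for the staple
- rack_pot_a: bystander: squat paint pot, 46 mm tall, 31 mm wide, in a cup of the rack; origin at the centre of its underside, z to its lid
- rack_pot_b: bystander: another such pot in the rack
- packed_dropper: bystander: a dropper bottle like the one to pack, already standing in one bay of the case; origin at the centre of its underside
- packed_pot: bystander: a squat pot standing in another bay of the case; origin at the centre of its underside
- mug: bystander: white mug, 80 mm wide, 95 mm tall; origin at the centre of its underside
- tape: bystander: tape roll, 60 mm across, 18 mm high; origin at the centre of its underside
- screwdriver: bystander: screwdriver lying on the table
- mouse: bystander: black computer mouse, 100 x 60 x 34 mm; origin at the centre of its underside
Mind the look-alikes: they are no part of the job. There is more than one size of the liner; the one meant has the size given above.

How it is judged:
On the way, in this order (a step that is already met when the one before it is completed fails the run):
1. the bottle stands upright in the empty bay, released (x of bottle in the frame of liner between -0.05 and 0.05 m and y of bottle in the frame of liner between -0.025 and 0.025 m and z of bottle in the frame of liner between -0.006 and 0.012 m and angle between bottle's own z axis and vertical below 0.17 rad and contact force between the fingers and bottle below 0.2 N), for 0.2 s.
2. the lid is shut (value of joint lid below 0.05 rad), for 0.1 s.
3. the hasp lies over the staple (value of joint hasp below 0.17 rad and value of joint lid below 0.05 rad), for 0.2 s.
At the end, for the whole second after the job is handed in: Bottle at rest on the cork liner of the empty bay (base within 25 mm across, 50 mm along, at most 12 mm up; within 10 degrees of upright); lid shut (under 0.05 rad), hasp down over the staple (under 0.17 rad). No bystander ever moved more than 40 mm (all of step 3 and x of bottle in the frame of liner between -0.05 and 0.05 m and y of bottle in the frame of liner between -0.025 and 0.025 m and z of bottle in the frame of liner between -0.006 and 0.012 m and angle between bottle's own z axis and vertical below 0.17 rad and linear speed of bottle below 0.02 m/s); the robot touches nothing.
It fails at once if a pot in the rack is moved more than 40 mm (distance of any of rack_pot_a, rack_pot_b from where it was at the start of the episode above 0.04 m).
It fails at once if a thing already in the case is moved more than 40 mm (distance of any of packed_dropper, packed_pot from where it was at the start of the episode above 0.04 m).
It fails at once if something else on the table is moved more than 40 mm (distance of any of mug, tape, screwdriver, mouse from where it was at the start of the episode above 0.04 m).
It also fails if it takes over 64 s, if anything falls off the work surface, if the arm or the gripper's body presses on something with over 40 N, if the wrist force passes 120 N, or if a joint passes its speed limit or range.

ROBOT

A 6-joint arm with a two-finger parallel gripper is mounted at the origin on the work surface. World frame = base frame: x ahead of the robot, y to its left, z up, the work surface at z = 0. Lengths are in m, angles in rad, forces in N, time in s.
With the tool pointing down it reaches from about 0.375 to 0.825 m from the base axis. Payload 5.5 kg.
Tool frame: the origin (TCP) lies where the fingers leave the gripper's body, on its centre line; the fingertips stand 73 mm ahead of it and the grasp point (between the pads) lies 54 mm ahead of it (arm.tip_reach is the distance from the TCP to the fingertips, in m); y points along the fingers, x is the direction in which the jaws open and shut, and the axes are right-handed (so a half turn about y gives the same grasp; the last joint's range is limited). The gripper opens to 85 mm and grips with 20 to 120 N. Pads are 22 mm wide; open, the fingers measure 114 mm over their backs; the gripper's body (76 mm by 85 mm) begins 54 mm behind the grasp point. The pads swing forward as they close: fully open they stand 13 mm farther back than shut.
Start: joints at [-1.25, 0.314, -0.047, 1.21, 0, 1.571], TCP at [0.189, -0.569, 0.304] pointing down, gripper open.
Joint ranges: [-2.67, 2.67], [-0.69, 1.73], [-1.03, 1.25], [-2.08, 2.16], [-1.42, 1.45], [-3.14, 3.14]. Speed limits (rad/s): [2.39, 2.39, 3.01, 3.14, 3.14, 3.14].

INTERFACE

Orientations are given as a unit quaternion [x, y, z, w].
In Python, from cell import telemetry, eyes, ticket, arm gives the robot as it stands. The module is installed in compiled form; this text tells all that it offers.
- The arm moves only by the tool arm_command, never from a script. Its argument "motion" is a list of rows, each an object with "turn": the turn, a rotation vector about the world's x, y, z in degrees, a list of three; "travel": the shift along the world's x, y, z in m, a list of three; "hand": the opening, from 0 (shut) to 1 (fully open). A call has 1 to 5 rows; each row shifts and turns the commanded pose from where the row before left it; what a row does not reach is not made up. A row lasts 1/10 s, in which the tool goes at most 50 mm and 8.59 degrees, less where a joint would pass 70% of its speed; a pose out of reach is approached as far as the arm can. A call is refused whole if a number of a shift passes 0.05 or a number of a turn 8.59, either way. A call with a gripper value outside its range is refused whole. The fingers move at their own pace and stop on an object; "force" is the grip in N (left out, the last holds). Time passes only in rows, so rows that do not move let the fingers close. It gives the time, the measured TCP pose, the force and the opening at its end, in the units of the state.
- telemetry.observe(): the state, without advancing time (a new reading comes with each control period).
- eyes.capture(name): name is "scene" or "top" or "wrist"; returns the picture (480x640x3 uint8, blue, green, red); there is no depth.
- eyes.get_calibration(name): a dict with "intrinsics" (3x3 intrinsics, pixels), "R" (3x3) and "t" (3): a world point X has camera coordinates R X + t; the wrist camera has in their place "T_tool_cam" (4x4, takes a point from camera to tool coordinates, whose origin is the TCP and whose axes are the tool frame's). Camera axes: x right, y down, z forward; pixel columns grow to the right and rows downward; lengths in m; the calibration is good to about 2 mm. A picture is of the moment at which its call begins: read the wrist's pose just before it. get_calibration takes no time and is no camera call.
- ticket.sign_off(): hands the job in, once; it reports no verdict.
Trained networks look in the newest picture that a camera, given by its name, has taken for a name from the list of things; names that differ only in an ending like _2 or _b are one class to them, and where a whole thing is asked for, a point or a joint stands for the part that bears it (a point fixed in the world has none). Each returns a list of dicts, best first, with "p" (0 to 1); they miss things now and then, are a little off and sometimes report something else, mostly with a low value. They report only what shows in the picture. A call takes as long as a camera call. They do not tell look-alikes from the thing itself.
- eyes.recognise(camera, label): "point" ([column, row] in pixels, amid what is visible of it).
The state is a dict: "t": time; "joint_positions": joint angles; "qd": joint speeds; "effort": joint torques, N m; "tool_pos": TCP position; "ee_rot": TCP orientation; "wrist_force": force on the tool from outside, world axes, zero at the start; "ft_torque": the same for the moment, N m; "finger_gap": finger opening in m.
Only numpy, scipy, OpenCV 4.12 (cv2) and the standard library are available. Lean on these libraries where they do the work, as an engineer would, in place of code of your own. Each camera call takes 0.05 s, during which the arm holds its last target. There are 200 camera calls.

## Working session

There is one attempt and no reset: what is moved stays moved. The work goes in short steps, Python scripts to look and compute and a tool call to move; the robot and the scene stay as the last step left them, time stands still between calls to the robot, and variables do not carry over. Pictures are saved under pics/ and viewed, about 8 in all and at most 12, crops included, and the job is handed in when it is done.

Besides the shell and the picture viewer there is one more tool, called after "Request:" in YAML: its name, and indented under it one key for each argument. arm_command: Moves the arm, as the interface text tells. Its arguments: {"type":"object","properties":{"motion":{"type":"array","items":{"type":"object","properties":{"turn":{"type":"array","items":{"type":"number"}},"travel":{"type":"array","items":{"type":"number"}},"hand":{"type":"number"}}}},"force":{"type":"number"}},"required":["motion"]}

```bash
mkdir -p pics; cat > h.py <<'E'
import numpy as np, cv2
from cell import telemetry, eyes, ticket, arm
from scipy.spatial.transform import Rotation as Ro
def cal(c):
    k=eyes.get_calibration(c);K=np.array(k['intrinsics'])
    if 'R' in k: return K,np.array(k['R']),np.array(k['t']).ravel()
    s=telemetry.observe();T=np.eye(4);T[:3,:3]=Ro.from_quat(s['ee_rot']).as_matrix();T[:3,3]=s['tool_pos']
    M=np.linalg.inv(T@np.array(k['T_tool_cam']));return K,M[:3,:3],M[:3,3]
def proj(C,X):
    K,R,t=C;p=K@(R@np.array(X)+t);return p[:2]/p[2]
def ray(C,px):
    K,R,t=C;d=R.T@np.linalg.solve(K,[px[0],px[1],1]);return -R.T@t,d/np.linalg.norm(d)
def onz(C,px,z):
    o,d=ray(C,px);return o+d*(z-o[2])/d[2]
def tri(cs,ps):
    A=np.zeros((3,3));b=np.zeros(3)
    for C,p in zip(cs,ps):
        o,d=ray(C,p);P=np.eye(3)-np.outer(d,d);A+=P;b+=P@o
    X=np.linalg.solve(A,b);return X,[np.round(proj(C,X)-p,1) for C,p in zip(cs,ps)]
E
python3 - <<'E'
from h import *
s=telemetry.observe();print(s['t'],s['tool_pos'],s['ee_rot'])
a=eyes.capture('scene');b=eyes.capture('top')
cv2.imwrite('pics/s0.png',a);cv2.imwrite('pics/t0.png',b)
for c in('scene','top'):
    C=cal(c);print(c,-C[1].T@C[2],C[1][2],C[0][0,0])
    for n in('bottle','rack','case','liner','lid_edge','lid_hinge','hasp_tip','hasp_hinge','rack_pot_a','packed_pot'):
        print(n,[(np.round(r['point']).tolist(),round(r['p'],2)) for r in eyes.recognise(c,n)][:4])
E
```

```text
0.0 [ 0.18904261 -0.56896601  0.3030592 ] [-0.57308329  0.41421639 -0.41325184  0.5737798 ]
scene [0.79295501 0.59550377 0.9469366 ] [-0.25433996 -0.5243372  -0.81263872] 470.90811449982306
bottle [([340.0, 301.0], 0.69)]
rack [([325.0, 311.0], 0.97)]
case [([254.0, 180.0], 0.92), ([219.0, 118.0], 0.61), ([237.0, 172.0], 0.43)]
liner [([325.0, 243.0], 0.78), ([280.0, 205.0], 0.56), ([327.0, 315.0], 0.46)]
lid_edge []
lid_hinge [([236.0, 175.0], 0.71)]
hasp_tip []
hasp_hinge [([223.0, 145.0], 0.73), ([336.0, 299.0], 0.43)]
rack_pot_a [([325.0, 280.0], 0.66), ([348.0, 329.0], 0.62)]
packed_pot [([265.0, 184.0], 0.55)]
top [0.42052058 0.02378365 1.42693254] [ 0.09649023 -0.00600778 -0.9953158 ] 483.91001961012137
bottle [([386.0, 202.0], 0.73), ([388.0, 220.0], 0.32)]
rack [([253.0, 232.0], 0.57)]
case [([385.0, 222.0], 0.66)]
liner [([358.0, 245.0], 0.81), ([312.0, 263.0], 0.57), ([168.0, 232.0], 0.37)]
lid_edge [([382.0, 202.0], 0.91)]
lid_hinge [([380.0, 205.0], 0.92), ([388.0, 220.0], 0.58)]
hasp_tip [([388.0, 194.0], 0.73)]
hasp_hinge [([385.0, 191.0], 0.71)]
rack_pot_a [([384.0, 191.0], 0.58)]
packed_pot [([387.0, 238.0], 0.44)]
```

View pics/s0.png

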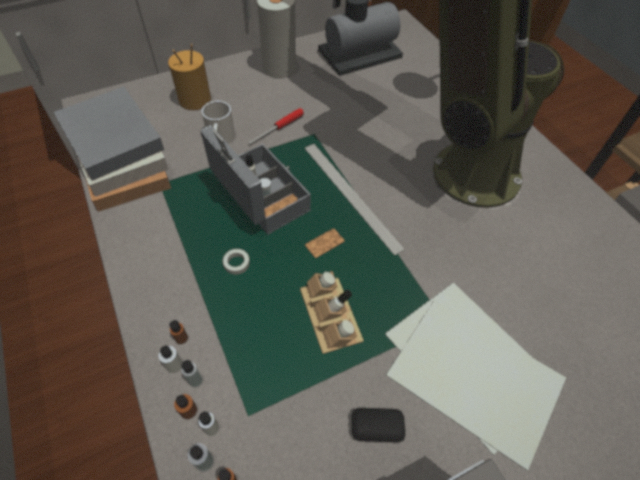

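View pics/t0.png

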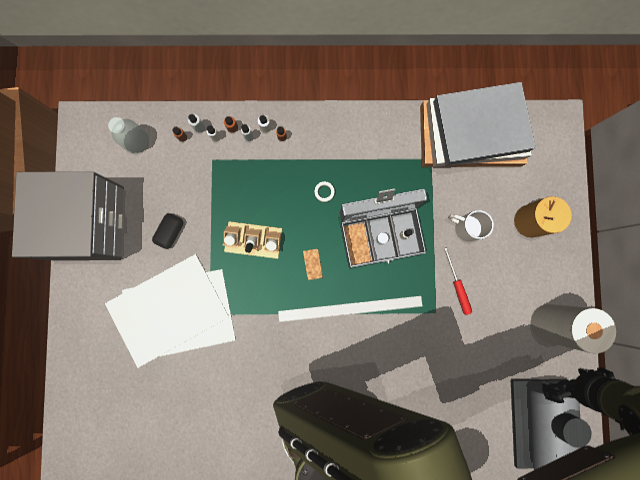

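Scene: the rack is at about (332,312) in the scene view and (253,240) in the top view, with the black-capped dropper in its middle cup. The case is at (385,230) top, lid open; its cork-lined bay is at (358,243), the left one (+y). The loose cork at (312,263) is a decoy.
Could be mistaken for the bottle: the rack dropper (250,242 top / 340,301 scene), the packed dropper (407,233), the background bottles (180–280,120–135), and the rack pots (231,239) and (272,241). By the description I choose the middle rack cup, and check it in a crop.

```bash
python3 - <<'E'
from h import *
b=cv2.imread('pics/t0.png');a=cv2.imread('pics/s0.png')
z=lambda i,x,y,w,h,f:cv2.resize(i[y:y+h,x:x+w],None,fx=f,fy=f,interpolation=cv2.INTER_CUBIC)
p=z(b,215,210,75,60,5);q=z(a,290,255,80,60,5) # 375x300, 400x300
r=z(b,330,180,110,100,4)[:,:390] if 0 else z(b,335,182,100,90,3.75)
s=z(a,195,120,125,115,3.3)
o=np.zeros((720,790,3),np.uint8)
o[:300,:375]=p;o[:300,380:780]=q;o[300:300+r.shape[0],:r.shape[1]]=r;o[300:300+s.shape[0],380:380+s.shape[1]]=s[:,:410]
cv2.imwrite('pics/c0.png',o[:700]*1)
E
python3 -c "
import cv2;i=cv2.imread('pics/c0.png');print(i.shape);cv2.imwrite('pics/c0.png',i[:690])"
```

```text
(700, 790, 3)
```

View pics/c0.png

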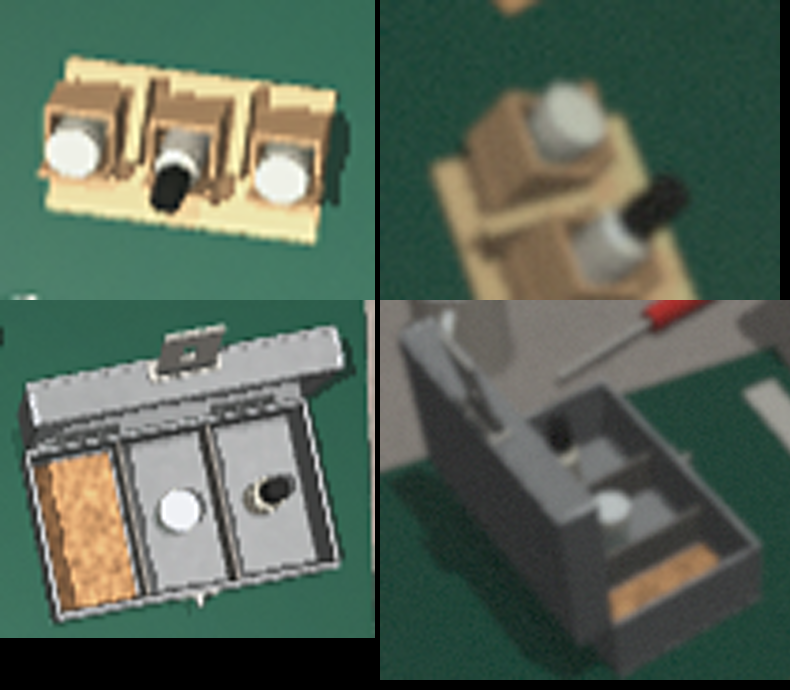

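```bash
python3 - <<'E'
from h import *
from scipy.optimize import least_squares
C=cal('top');S=cal('scene')
def fit(px,w,d,z,g):
    c=np.array([[w/2,d/2],[w/2,-d/2],[-w/2,-d/2],[-w/2,d/2]])
    def f(v):
        R=np.array([[np.cos(v[2]),-np.sin(v[2])],[np.sin(v[2]),np.cos(v[2])]])
        return np.concatenate([proj(C,[*(R@k+v[:2]),z])-p for k,p in zip(c,px)])
    r=least_squares(f,g);return np.round(r.x,4),np.round(r.fun,1)
o=np.array([215,210])
rack=fit([o+np.array(k)/5 for k in[(68,58),(335,92),(318,243),(47,208)]],.09,.16,.008,[.5,.2,0]);print('rack',rack)
o=np.array([335,182-80])
case=fit([o+np.array(k)/3.75 for k in[(28,455),(305,400),(340,567),(60,620)]],.13,.218,.065,[.5,-.1,0]);print('case',case)
# bottle: cap top centre, cap visible base, white shoulder
for n,t,s in(('captop',(168,200),(672,190)),('capbase',(180,165),(635,220)),('neck/shoulder',(181,155),(625,230))):
    print(n,tri([C,S],[np.array([215,210])+np.array(t)/5,np.array([290,255])+(np.array(s)-[380,0])/5]))
print('packed top',onz(C,o+np.array((278,487))/3.75,.08), 'pot top',onz(C,o+np.array((180,510))/3.75,.05))
# lid edges in top: hinge plane
hz=case[0];ux=np.array([np.cos(hz[2]),np.sin(hz[2])])
for px in((28,385),(340,328)):
    print('lid outer edge', [ (round(z,3),np.round((onz(C,o+np.array(px)/3.75,z)[:2]-hz[:2])@ux,3)) for z in(.18,.195)])
for n,px in(('hasp hinge',(185,370)),('hasptip',(190,335))):
    print(n,[ (z,np.round((onz(C,o+np.array(px)/3.75,z)[:2]-hz[:2])@ux,3)) for z in(.2,.22,.24,.26)])
K=np.array(eyes.get_calibration('wrist')['T_tool_cam']);print(K.round(3), eyes.get_calibration('wrist')['intrinsics'])
E
```

```text
rack (array([ 0.5438,  0.204 , -0.1291]), array([-0. , -0. ,  0.4, -0.1, -0.2, -0. , -0.1,  0.2]))
case (array([ 0.5427, -0.172 ,  0.1852]), array([-0.8, -0.5,  0.4, -0.2,  0.7,  0.1, -0.4,  0.6]))
captop (array([0.51013993, 0.20831124, 0.0764304 ]), [array([ 0.1, -0.1]), array([0.2, 0. ])])
capbase (array([0.52844151, 0.20556074, 0.06066708]), [array([-0.5,  0.8]), array([-1.3, -0.2])])
neck/shoulder (array([0.53387478, 0.20591262, 0.05687722]), [array([-0.7,  1. ]), array([-1.6, -0.2])])
packed top [ 0.55829375 -0.24089443  0.08      ] pot top [ 0.54408992 -0.17157512  0.05      ]
lid outer edge [(0.18, np.float64(0.099)), (0.195, np.float64(0.097))]
lid outer edge [(0.18, np.float64(0.097)), (0.195, np.float64(0.095))]
hasp hinge [(0.2, np.float64(0.086)), (0.22, np.float64(0.083)), (0.24, np.float64(0.08)), (0.26, np.float64(0.077))]
hasptip [(0.2, np.float64(0.109)), (0.22, np.float64(0.106)), (0.24, np.float64(0.103)), (0.26, np.float64(0.099))]
[[ 1.    -0.    -0.001 -0.   ]
 [ 0.    -0.263  0.965 -0.07 ]
 [-0.    -0.965 -0.263  0.066]
 [ 0.     0.     0.     1.   ]] [[364.46171092   0.         315.31547682]
 [  0.         364.46171092 240.42782508]
 [  0.           0.           1.        ]]
```

```bash
cat >> h.py <<'E'
def pose(app,jaw):  # tool y=approach, x=jaw
    y=np.array(app)/np.linalg.norm(app);x=np.array(jaw)-np.dot(jaw,y)*y;x/=np.linalg.norm(x)
    return Ro.from_matrix(np.array([x,y,np.cross(x,y)]).T)
def delta(pos,R):
    s=telemetry.observe();q=Ro.from_quat(s['ee_rot']);out=[]
    v=(R*q.inv()).as_rotvec(degrees=True)
    print('t',s['t'],'pos',np.round(s['tool_pos'],4),'travel',np.round(np.array(pos)-s['tool_pos'],4),'turn',v.round(2),'n',abs(v).max()/8.59, 'gap',s['finger_gap'],'F',np.round(s['wrist_force'],1),'j',np.round(s['joint_positions'],2))
a=np.array([-.569,.0738,.819]);base=np.array([.5555,.2021,.0105]);ry=np.array([.1287,.9917,0])
E
python3 - <<'E'
from h import *
q=Ro.from_quat(telemetry.observe()['ee_rot']).as_matrix();print(q.round(2))
P=base+.2*a
for s in(1,-1): delta(P,pose(-a,s*ry))
E
```

```text
[[ 0.32  0.    0.95]
 [-0.95  0.    0.32]
 [ 0.   -1.    0.  ]]
t 1.1 pos [ 0.1892 -0.5694  0.3039] travel [ 0.2525  0.7862 -0.1296] turn [-47.64  -4.59 147.89] n 17.21598255534438 gap 0.08521346652160385 F [ 0.3 -0.7 -0.2] j [-1.25  0.31 -0.05  1.21  0.    1.57]
t 1.1 pos [ 0.1892 -0.5694  0.3039] travel [ 0.2525  0.7862 -0.1296] turn [  3.38 -35.14 -24.96] n 4.090658594180083 gap 0.08521346652160385 F [ 0.3 -0.7 -0.2] j [-1.25  0.31 -0.05  1.21  0.    1.57]
```

Request:
arm_command:
  motion:
    - {"travel": [0.045,0.05,0.01],"turn": [0,0,-5],"hand": 0.6}
    - {"travel": [0.045,0.05,0.01],"turn": [0,0,-5],"hand": 0.6}
    - {"travel": [0.045,0.05,0],"turn": [0,0,-5],"hand": 0.6}
    - {"travel": [0.045,0.05,0],"turn": [0,0,-5],"hand": 0.6}
    - {"travel": [0.04,0.05,0],"turn": [0,0,-5],"hand": 0.6}

```text
t: 1.6
tool_pos: [0.3546, -0.3811, 0.3189]
ee_rot: [0.469, -0.529, 0.529, -0.469]
wrist_force: [0.8, -1.1, 0.6]
finger_gap: 0.0514
```

Request:
arm_command:
  motion:
    - {"travel": [0.01,0.048,0],"hand": 0.6}
    - {"travel": [0.01,0.048,0],"hand": 0.6}
    - {"travel": [0,0.048,0],"hand": 0.6}
    - {"travel": [0,0.048,0],"hand": 0.6}
    - {"travel": [0,0.048,0],"hand": 0.6}

```text
validation failed for argument at $.mo...
```

Request:
arm_command:
  motion:
    - {"travel": [0,0.048,0],"turn": [0,-7,0],"hand": 0.6}
    - {"travel": [0,0.048,0],"turn": [0,-7,0],"hand": 0.6}
    - {"travel": [0,0.048,-0.02],"turn": [0,-7,0],"hand": 0.6}
    - {"travel": [0,0.048,-0.03],"turn": [0,-7,0],"hand": 0.6}
    - {"travel": [0,0.048,-0.03],"turn": [0,-7,0],"hand": 0.6}

```text
t: 2.1
tool_pos: [0.3535, -0.1543, 0.2465]
ee_rot: [0.288, -0.36, 0.646, -0.608]
wrist_force: [43.2, -10.1, -29.7]
finger_gap: 0.0514
```

```bash
python3 - <<'E'
from h import *
delta(base+.2*a,pose(-a,-ry))
i=eyes.capture('wrist');C=cal('wrist');cv2.imwrite('pics/w1.png',i)
for k in(0,.046,.052,.08): print(k,proj(C,base+k*a).round())
print(eyes.recognise('wrist','bottle'))
E
```

```text
t 2.1 pos [ 0.3535 -0.1543  0.2465] travel [ 0.0882  0.3711 -0.0722] turn [-3.75  0.59 -1.97] n 0.4363922541462064 gap 0.051391232595724354 F [ 43.2 -10.1 -29.7] j [-0.65 -0.43 -1.03  0.46  0.36  2.7 ]
0 [-18. 233.]
0.046 [-64. 243.]
0.052 [-71. 245.]
0.08 [-106.  253.]
[{'point': [271.2, 42.8], 'p': 0.62}]
```

View pics/w1.png

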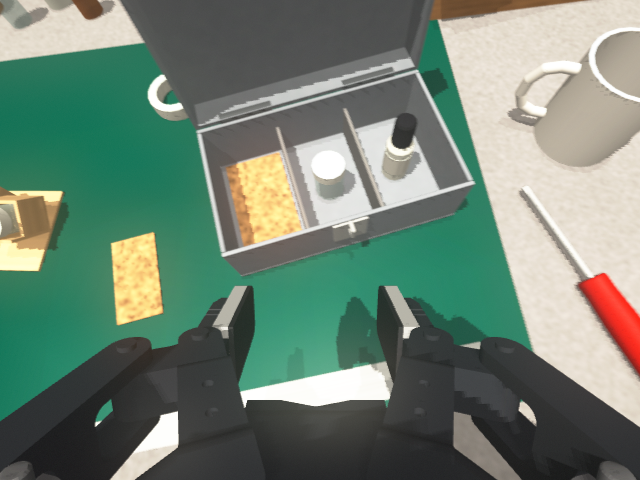

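The wrist view shows the case with the cork-lined bay on its left (265,200), the pot in the middle bay (328,172), the dropper on the right (400,145) and the staple at (350,230). The second call was refused (`turn` missing). Joint 3 is at its limit here and joint 6 would run out, so I move outward and use the half-turned grasp.

Request:
arm_command:
  motion:
    - {"travel": [0.025,0.02,0.0],"turn": [-4.8,0.6,6.9],"hand": 0.6}
    - {"travel": [0.03,0.03,0],"turn": [-4.8,0.6,6.9],"hand": 0.6}
    - {"travel": [0.03,0.03,0],"turn": [-4.8,0.6,6.9],"hand": 0.6}
    - {"travel": [0.02,0.03,0],"turn": [-4.8,0.6,6.9],"hand": 0.6}
    - {"travel": [0,0.03,0],"turn": [-4.8,0.6,6.9],"hand": 0.6}

```text
t: 2.7
tool_pos: [0.4605, -0.014, 0.247]
ee_rot: [-0.519, 0.133, -0.488, 0.688]
wrist_force: [-0.6, 0.6, 0.3]
finger_gap: 0.0509
```

Request:
arm_command:
  motion:
    - {"travel": [0,0.03,0.0],"turn": [-4.8,0.6,6.9],"hand": 0.6}
    - {"travel": [0,0.03,0],"turn": [-4.8,0.6,6.9],"hand": 0.6}
    - {"travel": [0,0.03,0],"turn": [-4.8,0.6,6.9],"hand": 0.6}
    - {"travel": [0,0.03,0],"turn": [-4.8,0.6,6.9],"hand": 0.6}
    - {"travel": [0,0.03,0],"turn": [-4.8,0.6,6.9],"hand": 0.6}

```text
t: 3.2
tool_pos: [0.458, 0.1355, 0.2462]
ee_rot: [0.678, 0.11, 0.267, -0.676]
wrist_force: [0.7, -0.5, 0.6]
finger_gap: 0.0514
```

Request:
arm_command:
  motion:
    - {"travel": [0,0.03,0.0],"turn": [-4.8,0.6,6.9],"hand": 0.6}
    - {"travel": [0,0.03,0],"turn": [-4.8,0.6,6.9],"hand": 0.6}
    - {"travel": [0,0.03,0],"turn": [-4.8,0.6,6.9],"hand": 0.6}
    - {"travel": [0,0,0],"turn": [-4.8,0.6,6.9],"hand": 0.6}
    - {"travel": [0,0,0],"turn": [-4.8,0.6,6.9],"hand": 0.6}

```text
t: 3.7
tool_pos: [0.4582, 0.2254, 0.2459]
ee_rot: [0.745, 0.34, 0.009, -0.574]
wrist_force: [-0.5, -0.3, -1.2]
finger_gap: 0.051
```

```bash
python3 - <<'E'
from h import *
delta(base+.17*a,pose(-a,ry))
E
```

```text
t 3.7 pos [0.4582 0.2254 0.2459] travel [ 0.0006 -0.0107 -0.0961] turn [-27.67   1.82  46.12] n 5.368804979149625 gap 0.05102615396278668 F [-0.5 -0.3 -1.2] j [ 0.66 -0.06 -0.73  0.52 -0.42  1.66]
```

Request:
arm_command:
  motion:
    - {"travel": [0,-0.002,-0.008],"turn": [-4.0,0.3,6.6],"hand": 0.6}
    - {"travel": [0,-0.002,-0.008],"turn": [-4.0,0.3,6.6],"hand": 0.6}
    - {"travel": [0,-0.002,-0.008],"turn": [-4.0,0.3,6.6],"hand": 0.6}
    - {"travel": [0,-0.002,-0.008],"turn": [-4.0,0.3,6.6],"hand": 0.6}
    - {"travel": [0,-0.002,-0.008],"turn": [-4.0,0.3,6.6],"hand": 0.6}

```text
t: 4.2
tool_pos: [0.4582, 0.214, 0.2056]
ee_rot: [0.706, 0.525, -0.22, -0.421]
wrist_force: [-0.1, -0.3, -0.1]
finger_gap: 0.0511
```

Request:
arm_command:
  motion:
    - {"travel": [0,0,-0.01],"turn": [-4.0,0.3,6.6],"hand": 0.6}
    - {"travel": [0,0,-0.01],"turn": [-4.0,0.3,6.6],"hand": 0.6}
    - {"travel": [0,0,0],"turn": [0,0,0],"hand": 0.6}

```text
t: 4.5
tool_pos: [0.4572, 0.2133, 0.1844]
ee_rot: [0.668, 0.582, -0.307, -0.348]
wrist_force: [-0.7, -0.6, 0.0]
finger_gap: 0.051
```

```bash
python3 - <<'E'
from h import *
delta(base+.17*a,pose(-a,ry))
i=eyes.capture('wrist');C=cal('wrist')
for k in(0,.046,.052,.08):
    p=proj(C,base+k*a);print(k,p.round());cv2.circle(i,tuple(int(v) for v in p),2,(0,0,255),-1)
cv2.imwrite('pics/w2.png',i)
print(eyes.recognise('wrist','bottle'))
E
```

```text
t 4.5 pos [0.4572 0.2133 0.1844] travel [ 0.0016  0.0014 -0.0347] turn [ 0.23 -0.28  0.32] n 0.03688857668680362 gap 0.05104892509335503 F [-0.7 -0.6  0. ] j [ 0.64 -0.02 -0.89  0.24 -0.42  0.68]
0 [318. 207.]
0.046 [318. 219.]
0.052 [318. 221.]
0.08 [318. 232.]
[{'point': [319.2, 226.0], 'p': 0.57}]
```

View pics/w2.png

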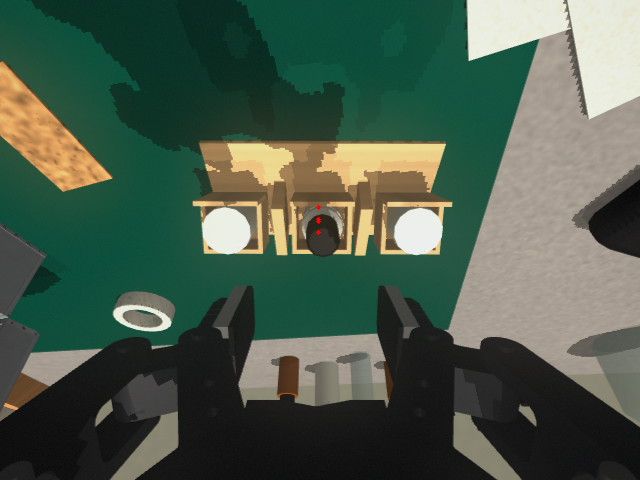

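The middle cup holds the black-capped bottle, with its cap top at about (323,238) against a predicted (318,232), i.e. about 2 mm off. The pots sit at (226,231) and (418,231). Now I get on the axis and go in.

Request:
arm_command:
  motion:
    - {"travel": [0.002,0.002,-0.017],"turn": [0,0,0],"hand": 0.45}
    - {"travel": [0.002,0.001,-0.017],"turn": [0,0,0],"hand": 0.45}
    - {"travel": [0.014,-0.002,-0.02],"turn": [0,0,0],"hand": 0.45}
    - {"travel": [0.014,-0.002,-0.02],"turn": [0,0,0],"hand": 0.45}
    - {"travel": [0,0,0],"turn": [0,0,0],"hand": 0.45}

```text
t: 5.1
tool_pos: [0.4908, 0.2129, 0.1109]
ee_rot: [0.669, 0.582, -0.305, -0.349]
wrist_force: [-0.8, 0.0, -0.0]
finger_gap: 0.0384
```

Request:
arm_command:
  motion:
    - {"travel": [0,0,0],"turn": [0,0,0],"hand": 0}
    - {"travel": [0,0,0],"turn": [0,0,0],"hand": 0}
    - {"travel": [0,0,0],"turn": [0,0,0],"hand": 0}
    - {"travel": [0,0,0],"turn": [0,0,0],"hand": 0}
    - {"travel": [0,0,0],"turn": [0,0,0],"hand": 0}
  force: 30

```text
t: 5.6
tool_pos: [0.4905, 0.2137, 0.113]
ee_rot: [0.668, 0.583, -0.304, -0.348]
wrist_force: [0.5, -0.0, -0.3]
finger_gap: 0.0201
```

Request:
arm_command:
  motion:
    - {"travel": [-0.0085,0.001,0.0123],"turn": [0,0,0],"hand": 0}
    - {"travel": [-0.0085,0.001,0.0123],"turn": [0,0,0],"hand": 0}
    - {"travel": [-0.0085,0.001,0.0123],"turn": [0,0,0],"hand": 0}
    - {"travel": [-0.0085,0.001,0.0123],"turn": [0,0,0],"hand": 0}
    - {"travel": [0.01,0,0.04],"turn": [0,0,0],"hand": 0}

```text
t: 6.1
tool_pos: [0.4622, 0.2156, 0.1979]
ee_rot: [0.667, 0.582, -0.309, -0.348]
wrist_force: [0.2, 0.5, -0.7]
finger_gap: 0.0201
```

```bash
python3 - <<'E'
from h import *
c,s=np.cos(.185),np.sin(.185)
bay=np.array([.5427,-.172])+[-.07*s,.07*c];print('bay',bay)
delta([*bay,.25],pose([0,0,-1],[-s,c,0]))
i=eyes.capture('wrist')
cv2.imwrite('pics/w3.png',i[100:400,150:500])
E
```

```text
bay [ 0.52982374 -0.10319446]
t 6.1 pos [0.4622 0.2156 0.1979] travel [ 0.0676 -0.3188  0.0521] turn [-0.47 34.64 17.51] n 4.0331464711036755 gap 0.020130939020238197 F [ 0.2  0.5 -0.7] j [ 0.64 -0.03 -0.86  0.29 -0.41  0.67]
```

View pics/w3.png

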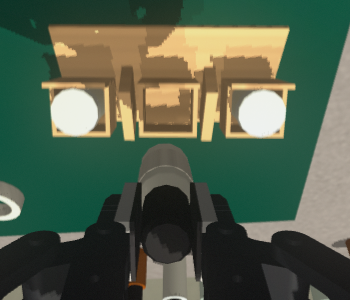

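The bottle is held by the cap, aligned in the jaws (crop column ~165), and the middle cup is empty with the pots undisturbed. I carry it to above the bay while turning it upright.

Request:
arm_command:
  motion:
    - {"travel": [0.01,-0.045,0.01],"turn": [0,4.9,2.5],"hand": 0}
    - {"travel": [0.01,-0.045,0.01],"turn": [0,4.9,2.5],"hand": 0}
    - {"travel": [0.01,-0.045,0.01],"turn": [0,4.9,2.5],"hand": 0}
    - {"travel": [0.01,-0.045,0.01],"turn": [0,4.9,2.5],"hand": 0}
    - {"travel": [0.01,-0.045,0.01],"turn": [0,4.9,2.5],"hand": 0}

```text
t: 6.65
tool_pos: [0.5168, -0.0095, 0.2533]
ee_rot: [0.521, 0.566, -0.475, -0.428]
wrist_force: [1.1, 0.1, 0.4]
finger_gap: 0.0202
```

Request:
arm_command:
  motion:
    - {"travel": [0.01,-0.045,0],"turn": [0,4.9,2.5],"hand": 0}
    - {"travel": [0.008,-0.047,0],"turn": [0,4.9,2.5],"hand": 0}
    - {"travel": [0,0,0],"turn": [0,0,0],"hand": 0}

```text
t: 6.95
tool_pos: [0.5368, -0.1049, 0.2505]
ee_rot: [0.455, 0.546, -0.536, -0.456]
wrist_force: [0.6, 0.7, -1.5]
finger_gap: 0.0201
```

```bash
python3 - <<'E'
from h import *
c,s=np.cos(.185),np.sin(.185)
delta([.5298,-.1032,.25],pose([0,0,-1],[-s,c,0]))
p=np.array(telemetry.observe()['tool_pos'])
b=eyes.capture('scene');t=eyes.capture('top');w=eyes.capture('wrist');C=cal('scene');T=cal('top');W=cal('wrist')
loc=lambda x,y,z:[.5427+x*c-y*s,-.172+x*s+y*c,z]
L=[loc(x,y,.006) for x,y in((.058,.1),(.058,.04),(-.058,.04),(-.058,.1))]
B=[p-[0,0,k] for k in(.122,.042)]
def draw(i,C):
    for X in L:cv2.circle(i,tuple(int(round(v)) for v in proj(C,X)),1,(255,0,0),-1)
    for X in B:cv2.circle(i,tuple(int(round(v)) for v in proj(C,X)),1,(0,0,255),-1)
for i,C_ in((b,C),(t,T),(w,W)):draw(i,C_)
z=lambda i,x,y,w,h,f:cv2.resize(i[y:y+h,x:x+w],None,fx=f,fy=f,interpolation=cv2.INTER_CUBIC)
o=np.zeros((600,800,3),np.uint8)
o[:400,:400]=z(b,210,130,100,100,4)[:400,:400]
o[:400,400:]=w[80:480,120:520]
o[400:,:400]=z(t,330,200,100,50,4)
cv2.imwrite('pics/p1.png',o)
E
```

```text
t 6.95 pos [ 0.5368 -0.1049  0.2505] travel [-0.007   0.0017 -0.0005] turn [-0.67  0.52  0.78] n 0.09086828436082764 gap 0.020064711343892604 F [ 0.6  0.7 -1.5] j [-0.2   0.24 -0.27  1.05  0.01 -0.37]
```

View pics/p1.png

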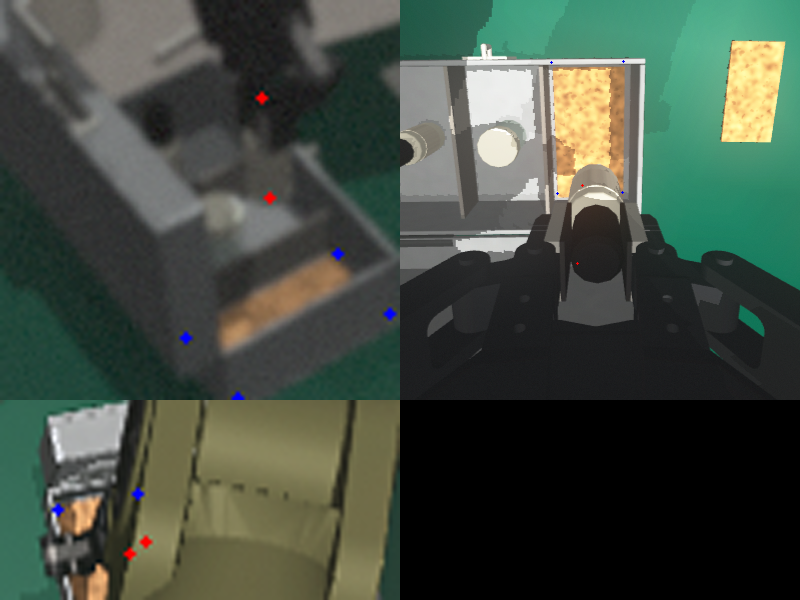

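```bash
python3 - <<'E'
from h import *
c,s=np.cos(.185),np.sin(.185)
delta([.5298,-.1032,.128],pose([0,0,-1],[-s,c,0]))
K=eyes.get_calibration('wrist');M=np.linalg.inv(np.array(K['T_tool_cam']));C=(np.array(K['intrinsics']),M[:3,:3],M[:3,3])
th=np.linspace(0,2*np.pi,60)
for tilt in(-10,-5,0,5,10):
  R=Ro.from_rotvec([tilt,0,0],degrees=True).as_matrix();g=np.array([0,.054,0])
  f=lambda d,r:np.array([proj(C,g+R@np.array([r*np.cos(t),d-.054,r*np.sin(t)])) for t in th])-[120,80]
  print(tilt,'base rows',f(.122,.013)[:,1].min().round(),'shoulder46',f(.076,.013)[:,1].min().round(),'captop centre',f(.042,.0).mean(0).round(),'cols base',f(.122,.013)[:,0].min().round(),f(.122,.013)[:,0].max().round())
print('bay rot check', Ro.from_quat(telemetry.observe()['ee_rot']).as_matrix().round(3))
E
```

```text
t 7.1 pos [ 0.5344 -0.0995  0.2511] travel [-0.0046 -0.0037 -0.1231] turn [-0.8   0.65  0.52] n 0.09368357406309955 gap 0.01995502605735297 F [ 0.5  0.3 -1. ] j [-0.19  0.23 -0.28  1.05  0.02 -0.37]
-10 base rows 183.0 shoulder46 199.0 captop centre [195. 256.] cols base 172.0 218.0
-5 base rows 173.0 shoulder46 195.0 captop centre [195. 258.] cols base 172.0 218.0
0 base rows 163.0 shoulder46 192.0 captop centre [195. 261.] cols base 171.0 218.0
5 base rows 153.0 shoulder46 189.0 captop centre [195. 264.] cols base 171.0 218.0
10 base rows 143.0 shoulder46 186.0 captop centre [195. 266.] cols base 171.0 219.0
bay rot check [[-0.175  0.011 -0.984]
 [ 0.984  0.014 -0.175]
 [ 0.012 -1.    -0.014]]
```

The overlays agree: the blue bay corners match the cork's edges in all views, and the bottle base row (165) against the model (163) gives under 2° tilt in the hand. I lower it.

Request:
arm_command:
  motion:
    - {"travel": [-0.002,-0.002,-0.03],"turn": [-0.8,0.6,0.5],"hand": 0}
    - {"travel": [-0.002,-0.001,-0.03],"turn": [0,0,0],"hand": 0}
    - {"travel": [0,0,-0.03],"turn": [0,0,0],"hand": 0}
    - {"travel": [0,0,-0.024],"turn": [0,0,0],"hand": 0}
    - {"travel": [0,0,0],"turn": [0,0,0],"hand": 0}

```text
t: 7.6
tool_pos: [0.5275, -0.1003, 0.1352]
ee_rot: [-0.45, -0.544, 0.545, 0.452]
wrist_force: [0.2, -0.0, 1.2]
finger_gap: 0.0199
```

Request:
arm_command:
  motion:
    - {"travel": [0,0,-0.003],"turn": [0,0,0],"hand": 0}
    - {"travel": [0,0,-0.003],"turn": [0,0,0],"hand": 0}
    - {"travel": [0,0,0],"turn": [0,0,0],"hand": 0}

```text
t: 7.9
tool_pos: [0.5312, -0.1023, 0.1327]
ee_rot: [0.452, 0.545, -0.544, -0.45]
wrist_force: [0.3, 0.3, -0.5]
finger_gap: 0.0202
```

Request:
arm_command:
  motion:
    - {"travel": [0,0,-0.002],"turn": [0,0,0],"hand": 0}
    - {"travel": [0,0,-0.002],"turn": [0,0,0],"hand": 0}
    - {"travel": [0,0,0],"turn": [0,0,0],"hand": 0}
    - {"travel": [0,0,0],"turn": [0,0,0],"hand": 0}

```text
t: 8.3
tool_pos: [0.5305, -0.1026, 0.1276]
ee_rot: [0.452, 0.544, -0.544, -0.451]
wrist_force: [-0.8, 0.2, 0.8]
finger_gap: 0.0201
```

```bash
python3 - <<'E'
from h import *
c,s=np.cos(.185),np.sin(.185)
delta([.5298,-.1032,.128],pose([0,0,-1],[-s,c,0]))
E
```

```text
t 8.3 pos [ 0.5305 -0.1026  0.1276] travel [-0.0007 -0.0006  0.0004] turn [ 0.01  0.05 -0.04] n 0.005734975943100607 gap 0.02005500262810259 F [-0.8  0.2  0.8] j [-0.19  0.34 -0.44  0.79 -0.   -0.38]
```

Force is ambiguous; I go down until contact shows.

Request:
arm_command:
  motion:
    - {"travel": [0,0,-0.002],"turn": [0,0,0],"hand": 0}
    - {"travel": [0,0,0],"turn": [0,0,0],"hand": 0}
    - {"travel": [0,0,0],"turn": [0,0,0],"hand": 0}

```text
t: 8.6
tool_pos: [0.5305, -0.1026, 0.1255]
ee_rot: [0.452, 0.544, -0.544, -0.451]
wrist_force: [0.2, 0.7, -0.2]
finger_gap: 0.0197
```

Request:
arm_command:
  motion:
    - {"travel": [0,0,-0.001],"turn": [0,0,0],"hand": 0}
    - {"travel": [0,0,0],"turn": [0,0,0],"hand": 0}
    - {"travel": [0,0,0],"turn": [0,0,0],"hand": 0}

```text
t: 8.9
tool_pos: [0.5309, -0.1027, 0.1251]
ee_rot: [0.452, 0.545, -0.544, -0.451]
wrist_force: [-0.3, 0.5, 4.8]
finger_gap: 0.0203
```

Contact (4.8 N). I release with a small opening and rise.

Request:
arm_command:
  motion:
    - {"travel": [0,0,0],"turn": [0,0,0],"hand": 0.32}
    - {"travel": [0,0,0],"turn": [0,0,0],"hand": 0.32}
    - {"travel": [0,0,0],"turn": [0,0,0],"hand": 0.32}
    - {"travel": [0,0,0.02],"turn": [0,0,0],"hand": 0.32}
    - {"travel": [0,0,0.03],"turn": [0,0,0],"hand": 0.32}

```text
t: 9.4
tool_pos: [0.5288, -0.1022, 0.1731]
ee_rot: [-0.45, -0.544, 0.545, 0.453]
wrist_force: [-0.2, -0.5, 0.3]
finger_gap: 0.0274
```

Request:
arm_command:
  motion:
    - {"travel": [-0.02,0,0.045],"turn": [0,0,0],"hand": 0.32}
    - {"travel": [-0.03,0,0.04],"turn": [0,0,0],"hand": 0.32}
    - {"travel": [0,0,0],"turn": [0,0,0],"hand": 0.32}
    - {"travel": [0,0,0],"turn": [0,0,0],"hand": 0}

```text
t: 9.8
tool_pos: [0.4808, -0.1027, 0.2606]
ee_rot: [0.453, 0.545, -0.544, -0.45]
wrist_force: [0.2, -0.0, -1.0]
finger_gap: 0.0136
```

```bash
python3 - <<'E'
from h import *
c,s=np.cos(.185),np.sin(.185)
delta([.5298,-.1032,.128],pose([0,0,-1],[-s,c,0]))
w=eyes.capture('wrist');W=cal('wrist');b=eyes.capture('scene');C=cal('scene');t=eyes.capture('top');T=cal('top')
for n in('bottle','packed_dropper','hasp_tip','hasp_hinge','lid_edge','hasp'):
  for cam in('wrist','scene','top'):print(n,cam,[(np.round(r['point']).tolist(),round(r['p'],2)) for r in eyes.recognise(cam,n)][:3])
for cam,X in(('w',W),('s',C)):print(cam,'pred base,top',proj(X,[.5309,-.1027,.006]).round(),proj(X,[.5309,-.1027,.086]).round())
z=lambda i,x,y,w,h,f:cv2.resize(i[y:y+h,x:x+w],None,fx=f,fy=f,interpolation=cv2.INTER_CUBIC)
o=np.zeros((600,800,3),np.uint8)
o[:300,:400]=w[:300,40:440];o[:400,400:]=z(b,200,120,100,100,4)
o[300:,:400]=z(t,335,182,100,75,4)
cv2.imwrite('pics/p2.png',o)
E
```

```text
t 9.8 pos [ 0.4808 -0.1027  0.2606] travel [ 0.049  -0.0005 -0.1326] turn [ 0.05  0.21 -0.04] n 0.024426697922412283 gap 0.013609837953096336 F [ 0.2 -0.  -1. ] j [-0.21  0.13 -0.38  1.06 -0.   -0.4 ]
bottle wrist [([306.0, 280.0], 0.97), ([589.0, 332.0], 0.69)]
bottle scene [([280.0, 197.0], 0.58), ([325.0, 284.0], 0.23)]
bottle top []
packed_dropper wrist [([139.0, 288.0], 0.84)]
packed_dropper scene []
packed_dropper top []
hasp_tip wrist [([304.0, 280.0], 0.52), ([9.0, 174.0], 0.39)]
hasp_tip scene [([276.0, 128.0], 0.62), ([223.0, 144.0], 0.42)]
hasp_tip top [([387.0, 192.0], 0.72), ([463.0, 295.0], 0.64), ([231.0, 238.0], 0.25)]
hasp_hinge wrist []
hasp_hinge scene [([226.0, 144.0], 0.63)]
hasp_hinge top [([380.0, 193.0], 0.44)]
lid_edge wrist [([298.0, 387.0], 0.77)]
lid_edge scene [([231.0, 172.0], 0.71)]
lid_edge top [([383.0, 201.0], 0.65)]
hasp wrist []
hasp scene [([221.0, 147.0], 0.56), ([279.0, 198.0], 0.33)]
hasp top [([383.0, 194.0], 0.61)]
w pred base,top [305. 269.] [302. 306.]
s pred base,top [281. 211.] [280. 191.]
```

View pics/p2.png

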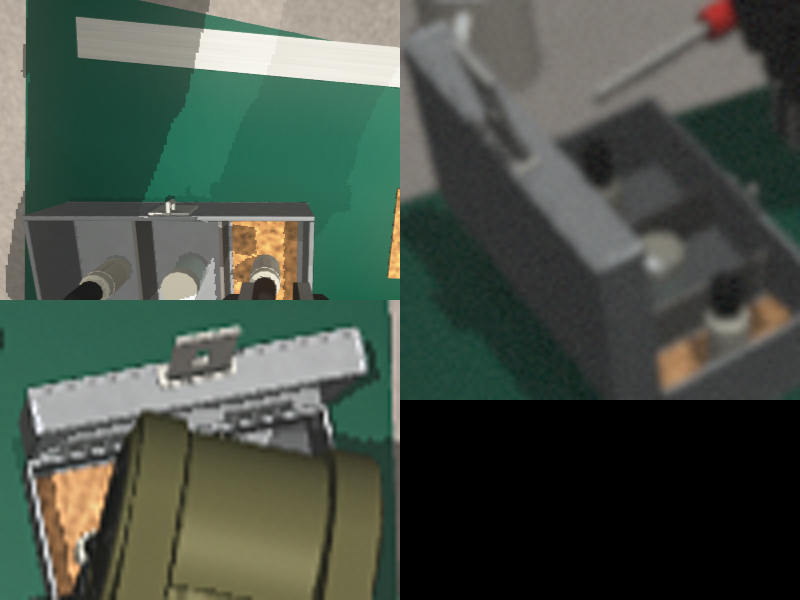

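All three views agree: the bottle stands upright on the cork (scene crop (728,310), wrist (306,280)) and the neighbours are untouched. The lid is upright, and its hasp leans slightly back beyond straight out (scene (223,145)). To close it, I go over the lid at local y = +85 mm, clear of the hasp, down behind it, and push along its arc.

Request:
arm_command:
  motion:
    - {"travel": [0.0,0.008,0.045],"turn": [0,0,0],"hand": 0}
    - {"travel": [0.045,0.01,0.0],"turn": [0,0,0],"hand": 0}
    - {"travel": [0.045,0.01,0],"turn": [0,0,0],"hand": 0}
    - {"travel": [0.045,0.008,0],"turn": [0,0,0],"hand": 0}
    - {"travel": [0.045,0.003,0],"turn": [0,0,0],"hand": 0}

```text
t: 11.35
tool_pos: [0.6622, -0.0626, 0.3048]
ee_rot: [0.452, 0.545, -0.544, -0.451]
wrist_force: [-0.2, -0.1, 0.5]
finger_gap: -0.0001
```

Request:
arm_command:
  motion:
    - {"travel": [0,0,0],"turn": [0,0,0],"hand": 0}
    - {"travel": [0,0,-0.03],"turn": [0,0,0],"hand": 0}
    - {"travel": [0,0,-0.032],"turn": [0,0,0],"hand": 0}
    - {"travel": [0,0,0],"turn": [0,0,0],"hand": 0}

```text
t: 11.75
tool_pos: [0.6574, -0.0634, 0.2377]
ee_rot: [-0.449, -0.543, 0.546, 0.454]
wrist_force: [-2.1, -0.6, -0.4]
finger_gap: 0.0001
```

```bash
python3 - <<'E'
from h import *
c,s=np.cos(.185),np.sin(.185)
delta([.6607,-.0635,.243],pose([0,0,-1],[-s,c,0]))
E
```

```text
t 11.75 pos [ 0.6574 -0.0634  0.2377] travel [ 0.0033 -0.0001  0.0053] turn [-0.03 -0.43 -0.05] n 0.050330743760580575 gap 0.00010374231190423323 F [-2.1 -0.6 -0.4] j [-0.1   0.46  0.02  1.13 -0.   -0.28]
```

Request:
arm_command:
  motion:
    - {"travel": [-0.0246,-0.0046,0],"turn": [0,0,0],"hand": 0}
    - {"travel": [-0.0216,-0.004,0.003],"turn": [0,0,0],"hand": 0}
    - {"travel": [-0.028,-0.0052,-0.001],"turn": [0,0,0],"hand": 0}
    - {"travel": [-0.0268,-0.005,-0.008],"turn": [0,0,0],"hand": 0}
    - {"travel": [-0.0239,-0.0045,-0.015],"turn": [0,0,0],"hand": 0}

```text
t: 12.25
tool_pos: [0.5363, -0.0871, 0.225]
ee_rot: [0.453, 0.546, -0.543, -0.449]
wrist_force: [2.1, 1.2, 0.9]
finger_gap: 0.0002
```

Request:
arm_command:
  motion:
    - {"travel": [-0.0193,-0.0036,-0.02],"turn": [0,0,0],"hand": 0}
    - {"travel": [-0.0096,-0.0018,-0.016],"turn": [0,0,0],"hand": 0}
    - {"travel": [0,0,0],"turn": [0,0,0],"hand": 0}

```text
t: 12.55
tool_pos: [0.5044, -0.0923, 0.1855]
ee_rot: [-0.451, -0.544, 0.544, 0.452]
wrist_force: [-0.4, 0.3, 1.2]
finger_gap: 0.0001
```

```bash
python3 - <<'E'
from h import *
c,s=np.cos(.185),np.sin(.185)
x=-.029;delta([.5270+x*c,-.0885+x*s,.168],pose([0,0,-1],[-s,c,0]))
i=eyes.capture('scene');cv2.imwrite('pics/l1.png',cv2.resize(i[100:250,190:340],None,fx=4,fy=4,interpolation=cv2.INTER_CUBIC))
E
```

```text
t 12.55 pos [ 0.5044 -0.0923  0.1855] travel [-0.0059 -0.0015 -0.0175] turn [-0.01 -0.08  0.  ] n 0.009348310365462228 gap 8.162404689748838e-05 F [-0.4  0.3  1.2] j [-0.18  0.23 -0.44  0.9  -0.   -0.37]
```

View pics/l1.png

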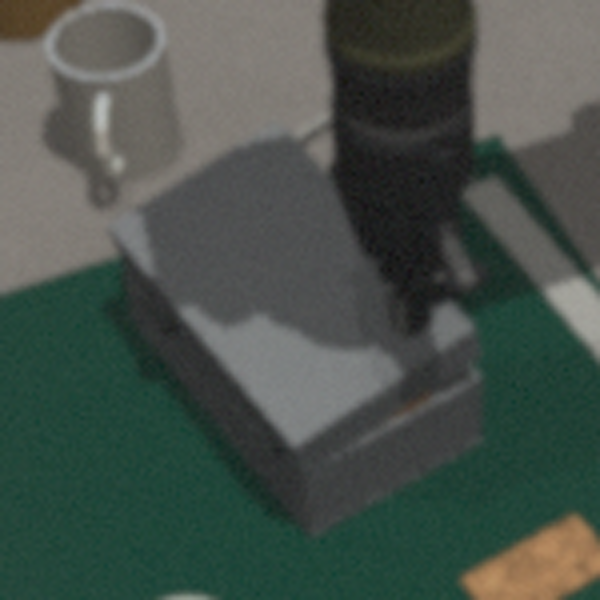

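The lid is almost shut (~10° gap at (400,410)), the hasp sticks out in front at (460,265). I press on down.

Request:
arm_command:
  motion:
    - {"travel": [-0.006,-0.001,-0.012],"turn": [0,0,0],"hand": 0}
    - {"travel": [0,0,-0.005],"turn": [0,0,0],"hand": 0}
    - {"travel": [0,0,-0.002],"turn": [0,0,0],"hand": 0}
    - {"travel": [0,0,0],"turn": [0,0,0],"hand": 0}

```text
t: 13.0
tool_pos: [0.5015, -0.0933, 0.1676]
ee_rot: [0.452, 0.545, -0.544, -0.451]
wrist_force: [-1.8, 0.1, 3.6]
finger_gap: -0.0001
```

Request:
arm_command:
  motion:
    - {"travel": [0,0,-0.002],"turn": [0,0,0],"hand": 0}
    - {"travel": [0,0,0],"turn": [0,0,0],"hand": 0}
    - {"travel": [0,0,0],"turn": [0,0,0],"hand": 0}

```text
t: 13.3
tool_pos: [0.5015, -0.0933, 0.1674]
ee_rot: [0.452, 0.545, -0.544, -0.45]
wrist_force: [-8.1, 0.8, 22.1]
finger_gap: -0.0002
```

The lid is shut: 22 N at fingertip height 94 mm. Next I back off to above and in front of the hasp, tilted 20°, and look.

Request:
arm_command:
  motion:
    - {"travel": [0,0,0.045],"turn": [0,0,0],"hand": 0}
    - {"travel": [-0.035,-0.02,0.03],"turn": [0.9,-4.9,0],"hand": 0}
    - {"travel": [-0.035,-0.025,0],"turn": [0.9,-4.9,0],"hand": 0}
    - {"travel": [-0.04,-0.04,0],"turn": [0.9,-4.9,0],"hand": 0}
    - {"travel": [0,0,0],"turn": [0.9,-4.9,0],"hand": 0}

```text
t: 13.8
tool_pos: [0.393, -0.1763, 0.2403]
ee_rot: [0.526, 0.629, -0.441, -0.366]
wrist_force: [0.1, 0.5, -0.5]
finger_gap: -0.0
```

Request:
arm_command:
  motion:
    - {"travel": [0,0,0],"turn": [0,0,0],"hand": 0}
    - {"travel": [0,0,0],"turn": [0,0,0],"hand": 0}

```text
t: 14.0
tool_pos: [0.3959, -0.1739, 0.2403]
ee_rot: [0.524, 0.63, -0.442, -0.366]
wrist_force: [0.2, -0.4, 0.5]
finger_gap: 0.0001
```

```bash
python3 - <<'E'
from h import *
c,s=np.cos(.185),np.sin(.185)
loc=lambda x,y,z:[.5427+x*c-y*s,-.172+x*s+y*c,z]
u=[.342*c,.342*s,-.94]
delta(loc(-.151,.022,.205),pose(u,[-s,c,0]))
t=eyes.capture('top');w=eyes.capture('wrist');T=cal('top');W=cal('wrist');b=eyes.capture('scene')
for n in('hasp_tip','hasp_hinge','lid_edge'):
  for cam in('wrist','top','scene'):print(n,cam,[(np.round(r['point']).tolist(),round(r['p'],2)) for r in eyes.recognise(cam,n)][:3])
P={'hinge':loc(-.07,0,.085),'tip105':loc(-.13,0,.101),'tip90':loc(-.132,0,.085),'tip120':loc(-.124,0,.116)}
for k,X in P.items():print(k,'wrist',proj(W,X).round(),'top',proj(T,X).round())
z=lambda i,x,y,w,h,f:cv2.resize(i[y:y+h,x:x+w],None,fx=f,fy=f,interpolation=cv2.INTER_CUBIC)
o=np.zeros((600,800,3),np.uint8);o[:,:]=0
o[:480,:640]=w;o[300:,440:]=z(t,340,200,90,75,4)
o[:300,500:]=z(b,230,120,75,75,4)
cv2.imwrite('pics/h1.png',o)
E
```

```text
t 14.0 pos [ 0.3959 -0.1739  0.2403] travel [-0.0057 -0.0043 -0.0353] turn [ 0.15 -0.01  0.01] n 0.01748965771585238 gap 0.0001383253369748903 F [ 0.2 -0.4  0.5] j [-0.55 -0.15 -0.75  0.7   0.23 -0.7 ]
hasp_tip wrist [([275.0, 230.0], 0.58)]
hasp_tip top [([393.0, 269.0], 0.62), ([317.0, 192.0], 0.42)]
hasp_tip scene [([297.0, 153.0], 0.61)]
hasp_hinge wrist [([276.0, 227.0], 0.96)]
hasp_hinge top [([391.0, 266.0], 0.5)]
hasp_hinge scene [([300.0, 151.0], 0.76)]
lid_edge wrist [([260.0, 287.0], 0.96)]
lid_edge top [([386.0, 237.0], 0.6), ([270.0, 243.0], 0.28)]
lid_edge scene [([264.0, 174.0], 0.81)]
hinge wrist [279. 264.] top [390. 262.]
tip105 wrist [270. 199.] top [395. 283.]
tip90 wrist [273. 184.] top [395. 284.]
tip120 wrist [268. 222.] top [396. 281.]
```

View pics/h1.png

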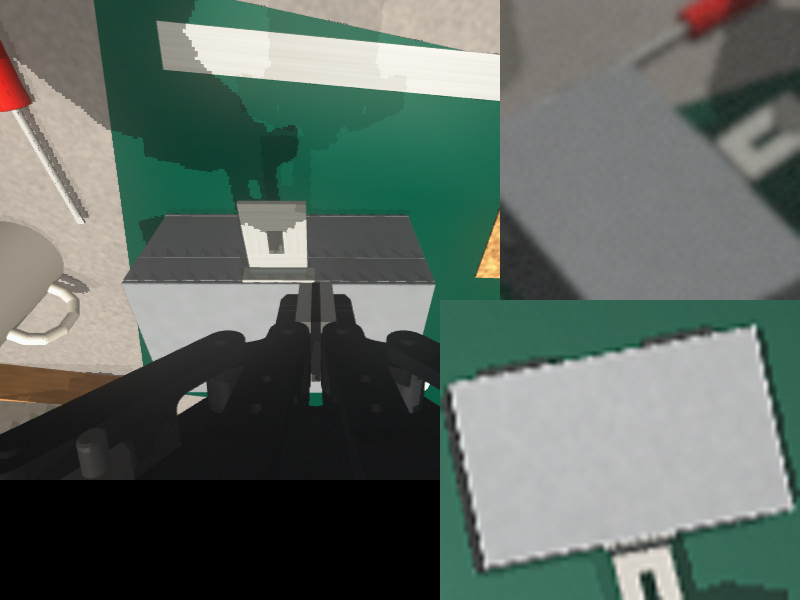

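The hasp sticks out over the front with its tip at (272,202), which is about 107°; its hinge at (278,270) agrees with the model. I return the tilt to 10° for joint-3 room, then sweep along the arc at y +22 mm, beside the staple.

Request:
arm_command:
  motion:
    - {"travel": [0.003,-0.001,-0.02],"turn": [-0.9,4.9,0],"hand": 0}
    - {"travel": [0.003,-0.001,-0.025],"turn": [-0.9,4.9,0],"hand": 0}
    - {"travel": [0,0,-0.016],"turn": [0,0,0],"hand": 0}
    - {"travel": [0,0,0],"turn": [0,0,0],"hand": 0}

```text
t: 15.0
tool_pos: [0.4005, -0.1746, 0.1763]
ee_rot: [0.488, 0.589, -0.495, -0.412]
wrist_force: [-0.7, -0.2, -0.7]
finger_gap: -0.0001
```

```bash
python3 - <<'E'
from h import *
c,s=np.cos(.185),np.sin(.185)
loc=lambda x,y,z:[.5427+x*c-y*s,-.172+x*s+y*c,z]
delta(loc(-.1395,.022,.1694),pose([.174*c,.174*s,-.985],[-s,c,0]))
E
```

```text
t 15.0 pos [ 0.4005 -0.1746  0.1763] travel [ 0.001  -0.0014 -0.0069] turn [-0.05 -0.22 -0.08] n 0.02560094115654799 gap -0.00014549695742286948 F [-0.7 -0.2 -0.7] j [-0.47  0.01 -0.73  0.69  0.11 -0.65]
```

Request:
arm_command:
  motion:
    - {"travel": [0.001,-0.001,-0.007],"turn": [0,0,0],"hand": 0}
    - {"travel": [-0.001,0,-0.02],"turn": [0,0,0],"hand": 0}
    - {"travel": [0.005,0.001,-0.016],"turn": [0,0,0],"hand": 0}
    - {"travel": [0.01,0.002,-0.013],"turn": [0,0,0],"hand": 0}
    - {"travel": [0,0,0],"turn": [0,0,0],"hand": 0}

```text
t: 15.5
tool_pos: [0.4166, -0.1735, 0.122]
ee_rot: [0.489, 0.589, -0.495, -0.41]
wrist_force: [-0.5, 0.4, -0.1]
finger_gap: -0.0002
```

Request:
arm_command:
  motion:
    - {"travel": [0.007,0.0013,-0.0045],"turn": [0,0,0],"hand": 0}
    - {"travel": [0.007,0.0013,-0.0045],"turn": [0,0,0],"hand": 0}
    - {"travel": [0.006,0.001,-0.0016],"turn": [0,0,0],"hand": 0}
    - {"travel": [0.006,0.001,-0.0016],"turn": [0,0,0],"hand": 0}
    - {"travel": [0,0,0],"turn": [0,0,0],"hand": 0}

```text
t: 16.0
tool_pos: [0.4436, -0.1689, 0.1104]
ee_rot: [0.49, 0.59, -0.495, -0.41]
wrist_force: [-1.2, -0.1, 0.8]
finger_gap: -0.0
```

```bash
python3 - <<'E'
from h import *
c,s=np.cos(.185),np.sin(.185)
loc=lambda x,y,z:[.5427+x*c-y*s,-.172+x*s+y*c,z]
delta(loc(-.0955,.022,.107),pose([.174*c,.174*s,-.985],[-s,c,0]))
E
```

```text
t 16.0 pos [ 0.4436 -0.1689  0.1104] travel [ 0.0012  0.0009 -0.0034] turn [ 0.07  0.06 -0.08] n 0.008963974714950529 gap -4.929541629854606e-06 F [-1.2 -0.1  0.8] j [-0.42  0.17 -0.74  0.51  0.1  -0.6 ]
```

Push on towards the case until the force rises.

Request:
arm_command:
  motion:
    - {"travel": [0.003,0.0006,0],"turn": [0,0,0],"hand": 0}
    - {"travel": [0.002,0.0004,0],"turn": [0,0,0],"hand": 0}
    - {"travel": [0,0,0],"turn": [0,0,0],"hand": 0}
    - {"travel": [0,0,0],"turn": [0,0,0],"hand": 0}

```text
t: 16.4
tool_pos: [0.4477, -0.1679, 0.1104]
ee_rot: [0.49, 0.589, -0.495, -0.41]
wrist_force: [-0.1, 0.7, 0.1]
finger_gap: -0.0005
```

Request:
arm_command:
  motion:
    - {"travel": [0.002,0.0004,0],"turn": [0,0,0],"hand": 0}
    - {"travel": [0,0,0],"turn": [0,0,0],"hand": 0}
    - {"travel": [0,0,0],"turn": [0,0,0],"hand": 0}

```text
t: 16.7
tool_pos: [0.4496, -0.1675, 0.1103]
ee_rot: [0.49, 0.589, -0.495, -0.41]
wrist_force: [-0.3, -0.5, -0.4]
finger_gap: -0.0003
```

Request:
arm_command:
  motion:
    - {"travel": [0.002,0.0004,0],"turn": [0,0,0],"hand": 0}
    - {"travel": [0.002,0.0004,0],"turn": [0,0,0],"hand": 0}
    - {"travel": [0,0,0],"turn": [0,0,0],"hand": 0}
    - {"travel": [0,0,0],"turn": [0,0,0],"hand": 0}

```text
t: 17.1
tool_pos: [0.4513, -0.1671, 0.1096]
ee_rot: [0.489, 0.588, -0.496, -0.411]
wrist_force: [-9.7, -3.1, 6.0]
finger_gap: 0.0
```

```bash
python3 - <<'E'
from h import *
c,s=np.cos(.185),np.sin(.185)
loc=lambda x,y,z:[.5427+x*c-y*s,-.172+x*s+y*c,z]
delta(loc(-.0955,.022,.107),pose([.174*c,.174*s,-.985],[-s,c,0]))
w=eyes.capture('wrist');b=eyes.capture('scene');cv2.imwrite('pics/h2w.png',w)
o=np.zeros((480,800,3),np.uint8);o[:,:400]=w[:,120:520]
o[:400,400:]=cv2.resize(b[110:210,240:340],None,fx=4,fy=4,interpolation=cv2.INTER_CUBIC)
cv2.imwrite('pics/h2.png',o)
E
```

```text
t 17.1 pos [ 0.4513 -0.1671  0.1096] travel [-0.0065 -0.0009 -0.0026] turn [ 0.16 -0.27  0.04] n 0.031580859125726266 gap 5.445759732912617e-06 F [-9.7 -3.1  6. ] j [-0.4   0.18 -0.73  0.52  0.09 -0.58]
```

View pics/h2.png

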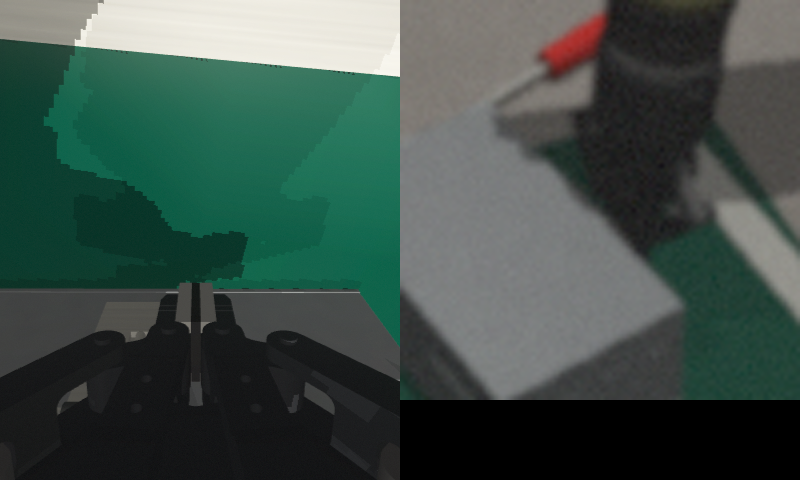

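Contact at 9.7 N; the hasp looks flush with the front (plate left of the fingers at (130,320)). One more small press, then withdraw and check.

Request:
arm_command:
  motion:
    - {"travel": [0.002,0.0004,0],"turn": [0,0,0],"hand": 0}
    - {"travel": [0,0,0],"turn": [0,0,0],"hand": 0}
    - {"travel": [0,0,0],"turn": [0,0,0],"hand": 0}

```text
t: 17.5
tool_pos: [0.4518, -0.1669, 0.1091]
ee_rot: [0.489, 0.587, -0.497, -0.412]
wrist_force: [-13.9, -5.8, 8.5]
finger_gap: 0.0001
```

Request:
arm_command:
  motion:
    - {"travel": [-0.02,-0.004,0],"turn": [0,0,0],"hand": 0}
    - {"travel": [-0.03,-0.006,0.02],"turn": [0.9,-4.9,0],"hand": 0}
    - {"travel": [-0.01,-0.01,0.03],"turn": [0.9,-4.9,0],"hand": 0}
    - {"travel": [0,0,0.03],"turn": [0,0,0],"hand": 0}
    - {"travel": [0,0,0],"turn": [0,0,0],"hand": 0}

```text
t: 18.0
tool_pos: [0.3972, -0.1881, 0.1943]
ee_rot: [0.526, 0.63, -0.441, -0.363]
wrist_force: [1.3, -0.3, 1.1]
finger_gap: -0.0001
```

```bash
python3 - <<'E'
from h import *
c,s=np.cos(.185),np.sin(.185)
loc=lambda x,y,z:[.5427+x*c-y*s,-.172+x*s+y*c,z]
delta(loc(-.0955,.022,.107),pose([.174*c,.174*s,-.985],[-s,c,0]))
w=eyes.capture('wrist');W=cal('wrist');t=eyes.capture('top');b=eyes.capture('scene')
for n in('hasp_tip','hasp_hinge'):print(n,[(np.round(r['point']).tolist(),round(r['p'],2)) for r in eyes.recognise('wrist',n)][:3])
for d in(0,10,20,40):
    f=np.radians(d);print(d,[proj(W,loc(-.07-.062*np.sin(f),y,.085-.062*np.cos(f))).round().tolist() for y in(-.02,.02)])
print('hinge',[proj(W,loc(-.07,y,.085)).round().tolist() for y in(-.02,.02)],'lid edge',proj(W,loc(-.065,-.109,.095)).round(),proj(W,loc(-.065,.109,.095)).round())
o=np.zeros((600,800,3),np.uint8);o[:480,:400]=w[:,120:520]
o[:300,400:]=cv2.resize(w[150:300,190:390],None,fx=2,fy=2)
o[300:,400:]=cv2.resize(t[205:280,340:440],None,fx=4,fy=4,interpolation=cv2.INTER_CUBIC)
cv2.imwrite('pics/h3.png',o)
E
```

```text
t 18.0 pos [ 0.3972 -0.1881  0.1943] travel [ 0.0476  0.0202 -0.0873] turn [-1.52 10.19  0.04] n 1.1866465741474916 gap -0.00014657466748946256 F [ 1.3 -0.3  1.1] j [-0.58 -0.08 -0.82  0.57  0.24 -0.73]
hasp_tip [([288.0, 274.0], 0.64)]
hasp_hinge [([290.0, 272.0], 0.73)]
0 [[273.0, 253.0], [328.0, 254.0]]
10 [[272.0, 242.0], [328.0, 242.0]]
20 [[271.0, 232.0], [328.0, 233.0]]
40 [[267.0, 218.0], [329.0, 218.0]]
hinge [[263.0, 317.0], [330.0, 317.0]] lid edge [109. 335.] [484. 336.]
```

View pics/h3.png

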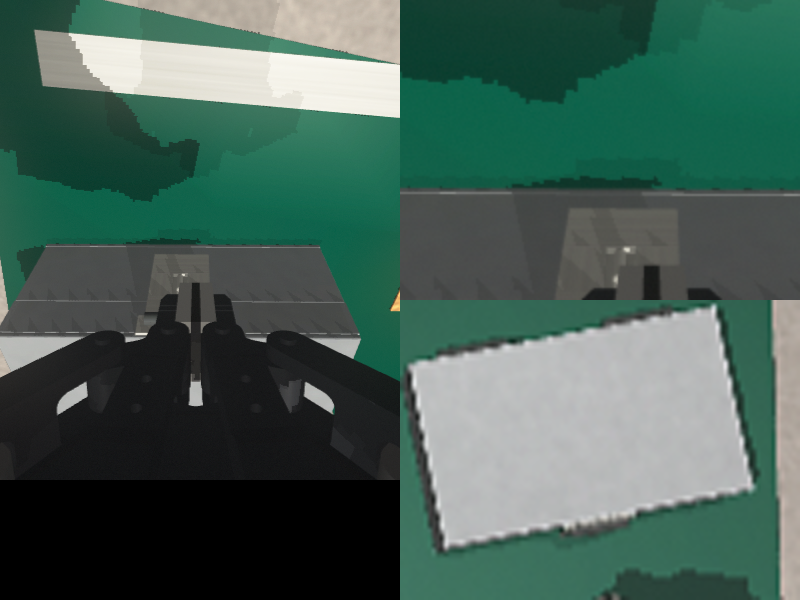

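The hasp's free end is at row 254 (model: 253 for 0°, 242 for 10°), with the staple showing through its slot. The lid is shut and the arm is clear, so I hand in.

```bash
python3 -c "
from cell import ticket
print(ticket.sign_off())"
```

```text
the job is handed in; nothing more can be done
None
```

I packed the bottle in the cork-lined bay, closed the lid, swung the hasp down over the staple and handed the job in at about 18 s of the 64 s. The sign-off gives no verdict.

**Last checks**
- **Bottle:** after release it stood upright on the cork, within a few pixels of the predicted position in the wrist and scene views. I did not see it again once the lid was shut.
- **Lid:** it pressed home at a fingertip height of 94 mm with 22 N. The final views show it shut.
- **Hasp:** its free end was at row 254, where 0° predicts 253 and 10° predicts 242. The staple showed through the slot and the arm was clear.
- **Bystanders:** I saw none disturbed, but I did not measure any of them.

**What failed or disagreed**
- **Refused call:** one early move call was refused because it left out `turn`.
- **Joint 3:** the next move then took joint 3 to its −1.03 rad limit, and the wrist force briefly read about 52 N with nothing visibly touched. The last joint would also have run out there, so I half-turned the gripper.
- **Placing height:** the bottle met the cork about 3 mm lower than I had calculated.
- **Hasp contact:** it came about 6 mm later than the model said.

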